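# Refit the axle of the rubber roller in an ink-test inking unit

## Task

The rubber roller is back on the drums of the inking unit after cleaning: refit its axle. Take the axle from its rest by the black handle and feel it gently, without forcing it where it binds, through the near bearing, the roller and the far bearing until its collar sits flat against the near bearing, then swing the keeper bar fully down behind the collar and let go of everything. Leave the other things on the bench where they are.

Things in the scene. Friction and masses are not known exactly. Their poses are not given: they have to be found in the camera images.
- axle: The axle: bright steel shaft with a black handle, 287 mm long, 0.12 to 0.20 kg, balancing about 25 mm from its origin towards the nose. Its axis is its own y, nose to -y; turn about this axis does not matter. Origin: on the axis at the face of the collar that must sit against the near bearing. To +y: collar (26 mm diameter, 8 mm long), neck (10 mm, 14 mm long), handle.
- axle_grip (a point): The middle of the axle's handle, on the axis, 72 mm to +y of the axle's origin: grip it here from above, so that the gripper's body stays clear of the raised keeper. The handle is 24 mm square with rounded edges, 100 mm long; it starts with two flats upright.
- axle_nose (a point): The tip of the axle's nose, on the axis, 165 mm to -y of the axle's origin. The shaft is 14 mm in diameter with a bevelled nose: over the last 4 mm it narrows to 12 mm.
- rest: The axle's rest, a low grey stand fixed to the bench (base 60 x 150 mm) with two V-notched posts. The axle starts lying in the notches, level, its axis 60 mm above the bench, collar and handle overhanging freely at the left (+y) end. Origin: on the bench under its middle.
- unit: The inking unit, fixed: grey base (190 x 190 mm, 20 mm high), two side plates, between them two aluminium drums (60 mm diameter, along its y, tops 101 mm high), and a steel drive housing (200 x 150 mm, 223 mm high) at its -y end, from 110 mm off the origin. Origin: on the bench under the base's middle; y along the axle line towards the side where the axle goes in (left), x away from the robot.
- bearing_line (a point): Nominal middle of the axle line, 110 mm above the unit's origin, axes as the unit's. Each side plate bears a block (52 mm wide, 12 mm thick, top 22 mm above its bore) with a 15.5 mm bore. Jack screws set both alike, unmeasured: the true bore line is parallel to this one but -2 to +4.5 mm off in height and up to 3.5 mm off either way in x. The blocks do not give.
- entry (a point): Nominal bore centre at the outer (+y) face of the near bearing, where the axle goes in: 70 mm to +y of bearing_line, axes as the unit's; the true bore is shifted as told there, the face is not. Home, the axle's origin lies on this face. The bush is spoilt if the axle presses on the unit with over 25 N; feel for the bore with light touches.
- exit (a point): Nominal bore centre at the outer (-y) face of the far bearing, 140 mm to -y of entry. With the axle home its nose stands 25 mm out here.
- roller_center (a point): Centre of the black rubber roller (50 mm diameter, 108 mm long, 0.24 to 0.38 kg, 23 mm bore, bevelled 2 mm at the ends), lying loose in the dip between the drums, with about 4 mm of room to the bearings at each end, its bore's middle 110 mm above the bench. The axle's nose finds its bore and may lift it a little. It must end up on the axle.
- keeper (a joint): Angle of the keeper, a flat dark steel bar (5 mm thick, 12 mm high) hinged outside the near bearing: 0 = level, fully down on its stop; positive = up. It starts at 0.75 to 1.05 rad and stays where left; 1 to 2 N at its end moves it. Down, it lies over the axle's neck behind the collar; it cannot go down while the collar is over about 4 mm from home.
- keeper_pin (a point): Nominal keeper hinge, along y: 36 mm to +x, 13 mm above and 15 mm to +y of entry (mid-bar); shifted like the bores. From here the bar reaches 95 mm towards the robot (-x when down). Its end has a thumb tab, 22 x 24 mm: centre 84 mm from the pin and 9.5 mm to -y of mid-bar, its top 6 mm above the pin when down. Press the tab down along its arc with shut fingers.
- disc_a: Bystander: a spare aluminium printing disc lying flat, 65 mm in diameter, 36 mm high; origin under its centre.
- disc_b: Bystander: a second such disc, near the front of the unit and the rest.
- tin_a: Bystander: an ink tin with a pale label, 74 mm in diameter, 65 mm high; origin under its centre.
- jar_a: Bystander: a small amber jar with a black lid, 52 mm in diameter, 85 mm high; origin under its centre.
- ink_knife: Bystander: an ink knife with a wooden handle and a broad blade, lying flat.
- loupe: Bystander: a black loupe standing upright, 38 mm in diameter, 42 mm high; origin under its centre.

How it is judged (in metres and radians):
On the way, in this order (a step that is already met when the one before it is completed fails the run):
1. the axle's nose is through the near bearing and in the roller's bore (y of axle_nose in the frame of entry below -0.03 m and x of axle_nose in the frame of entry between -0.008 and 0.008 m and z of axle_nose in the frame of entry between -0.008 and 0.01 m), for 0.1 s.
2. the axle lies through both bearings and the roller with its collar home against the near bearing (y of axle in the frame of entry between -0.0025 and 0.0025 m and x of axle in the frame of entry between -0.006 and 0.006 m and z of axle in the frame of entry between -0.005 and 0.007 m and angle between the y axis of axle and the y axis of entry, either way round below 0.03 rad), for 0.2 s.
At the end, for the whole second after the job is handed in: The axle lies through both bearings and the roller, in line with the bearings (within 0.03 rad), its collar within 2.5 mm of the near bearing's face, the roller on it between the bearings, and the keeper is fully down (within 0.06 rad) (all of step 2 and x of roller_center in the frame of axle between -0.007 and 0.007 m and z of roller_center in the frame of axle between -0.007 and 0.007 m and y of roller_center in the frame of axle between -0.08 and -0.06 m and value of joint keeper below 0.06 rad); the robot touches nothing.
It fails at once if the axle presses on the inking unit or its bearings with more than 25 N (contact force between axle and unit above 25 N).
It fails at once if one of the bystanders is moved by more than 30 mm (distance of any of disc_a, disc_b, tin_a, jar_a, ink_knife, loupe from where it was at the start of the episode above 0.03 m).
It also fails if it takes over 72 s, if anything falls off the work surface, if the arm or the gripper's body presses on something with over 40 N, if the wrist force passes 120 N, or if a joint passes its speed limit or range.

## Robot

A 7-joint arm with a two-finger parallel gripper is mounted at the origin on the work surface. World frame = base frame: x ahead of the robot, y to its left, z up, the work surface at z = 0. Lengths are in mm, angles in rad, forces in N, time in s.
With the tool pointing down it reaches from about 425 to 825 mm from the base axis. Payload 3.6 kg.
Tool frame: the origin (TCP) lies at the very end of the fingers, on their centre line; the grasp point (between the pads) lies 19 mm behind it; z points along the fingers, y is the line along which they close (so a half turn about z gives the same grasp; the last joint's range is limited). The gripper opens to 93 mm and grips with 3 to 60 N. Pads are 15 mm wide; open, the fingers measure 128 mm over their backs; the gripper's body (75 mm by 188 mm) begins 65 mm behind the grasp point.
Start: joints at [-1.192, 0.615, -0.013, 1.423, 0.008, 1.103, -0.04], TCP at [256.554, 597.195, 218.64] pointing down, gripper open.
Joint ranges: [-3.12, 3.12], [-0.3, 2.06], [-1.34, 1.32], [0.26, 2.42], [-1.36, 4.5], [0.01, 1.98], [-2.84, 2.84]. Speed limits (rad/s): [2.79, 2.79, 3.14, 3.14, 3.14, 3.14, 3.14].

## Interface

Orientations are given as a unit quaternion [w, x, y, z].
In Python, from bench import r gives the robot as it stands. The module is installed in compiled form; this text tells all that it offers. Calls block until the motion is done:
- r.movep(position, orientation): joint-space move of the TCP to a pose.
- r.move_straight(position, max_speed=150, rot=None): straight line of the TCP; rot=None keeps the orientation; max_speed is the mean speed in mm/s.
- r.movej(angles): joint-space move.
- r.grip(opening, f_grip=None): opening from 0.0 (shut) to 1.0 (fully open); f_grip is the grip in N (None keeps the last); returns when the fingers have stopped.
- r.sleep(seconds).
- r.solve_ik(position, orientation): joint angles nearest the present ones, or None.
- r.grab_frame(name): name is "scene" or "top" or "wrist"; returns a dict with "img" (480x640x3 uint8, red, green, blue), "K" (3x3 intrinsics, pixels), "world_from_camera" (4x4, takes a point from camera to world coordinates); the wrist camera has in their place "T_tool_cam" (4x4, takes a point from camera to tool coordinates, whose origin is the TCP and whose axes are the flange's). Camera axes: x right, y up, looking along -z (the intrinsics and any distortion apply to the point x, -y, -z); pixel columns grow to the right and rows downward; lengths in mm; the calibration is good to about 2 mm. A picture is of the moment at which its call begins: read the wrist's pose just before it. There is no depth.
A pose or a line that the arm cannot do raises r.IKError and nothing moves.
- r.sign_off(): hands the job in; it is judged then, once.
Readings, each from a call of its own:
- r.get_t(): time.
- r.get_q(): joint angles.
- r.get_qvel(): joint speeds.
- r.get_joint_torque(): joint torques, N m.
- r.get_tcp_pos(): TCP position.
- r.get_ee_rot(): TCP orientation.
- r.get_force(): force on the tool from outside, world axes, zero at the start.
- r.get_ft_torque(): the same for the moment, N m.
- r.get_finger_gap(): opening from 0.0 (shut) to 1.0 (fully open).
- r.get_finger_force(): force on a finger pad.
Only numpy, scipy, OpenCV 4.12 (cv2) and the standard library are available. Lean on these libraries where they do the work, as an engineer would, in place of code of your own. Each camera call takes 0.05 s, during which the arm holds its last target. There are 200 camera calls.

## Working session

There is one attempt and no reset: what is moved stays moved. The work goes in short steps, each a Python script; the robot and the scene stay as the last script left them, time stands still between calls to the robot, and variables do not carry over. Pictures are saved under pics/ and viewed, at most 10 in all, crops included, and the job is handed in when it is done.

```bash
mkdir -p pics; python3 - <<'E'
from bench import r
import cv2,numpy as np
for n in ["scene","top"]:
    f=r.grab_frame(n); cv2.imwrite(f"pics/{n}0.png",f["img"][:,:,::-1]); np.savez(f"{n}.npz",**{k:v for k,v in f.items() if isinstance(v,(np.ndarray,list))}); print(n,f.keys(),f["K"],f["world_from_camera"])
print(r.get_tcp_pos(),r.get_ee_rot(),r.get_force(),r.get_t())
E
```

```text
scene dict_keys(['img', 'K', 'world_from_camera']) [[525.80946672   0.         318.9893246 ]
 [  0.         525.80946672 240.82560846]
 [  0.           0.           1.        ]] [[ 6.66876242e-01 -5.87551918e-01  4.58321744e-01  1.04553886e+03]
 [ 7.45166463e-01  5.24384113e-01 -4.12005150e-01 -4.02774471e+02]
 [ 1.73777470e-03  6.16282439e-01  7.87523292e-01  9.46385733e+02]
 [ 0.00000000e+00  0.00000000e+00  0.00000000e+00  1.00000000e+00]]
top dict_keys(['img', 'K', 'world_from_camera']) [[577.81216895   0.         315.5522923 ]
 [  0.         577.81216895 238.52650195]
 [  0.           0.           1.        ]] [[-9.40008446e-03  9.96758447e-01 -7.99014180e-02  4.77761801e+02]
 [-9.99954446e-01 -9.50237270e-03 -9.00034177e-04  4.55322165e+01]
 [-1.65636972e-03  7.98893178e-02  9.96802364e-01  1.13951859e+03]
 [ 0.00000000e+00  0.00000000e+00  0.00000000e+00  1.00000000e+00]]
[256.27555319 596.57872832 217.62523075] [-2.19283161e-04  2.01453734e-01  9.79497373e-01 -1.11363115e-03] [-0.49707711 -0.39625047  0.29585811] 0.1
```

View pics/scene0.png

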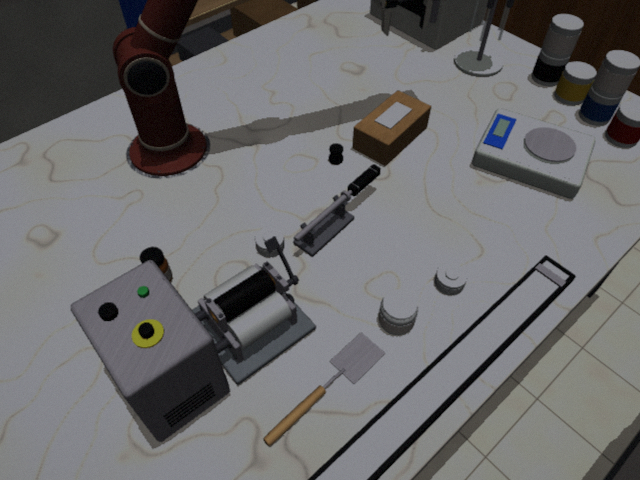

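View pics/top0.png

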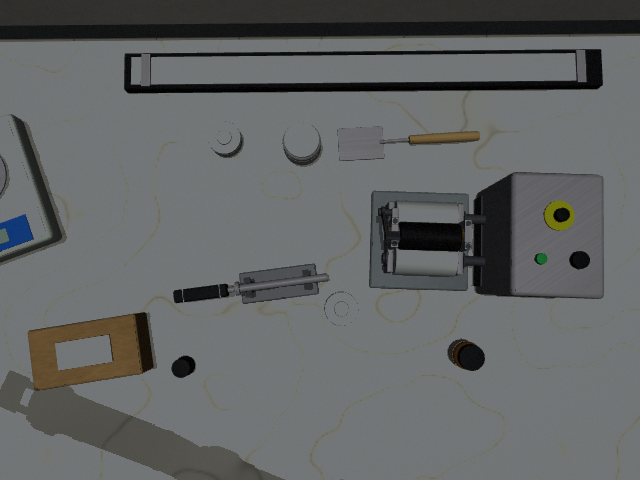

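```bash
cat > h.py <<'E'
import numpy as np,cv2
from scipy.spatial.transform import Rotation as R
from bench import r
def qR(q): return R.from_quat([q[1],q[2],q[3],q[0]])
def Rq(m): x,y,z,w=m.as_quat(); return [w,x,y,z]
def down(yaw): # tool z down; tool y along world heading yaw (rad), x = y x z
    y=np.array([np.cos(yaw),np.sin(yaw),0]); z=np.array([0,0,-1.]); x=np.cross(y,z)
    return R.from_matrix(np.c_[x,y,z])
def bp(px,K,T,z): # pixel -> world at height z
    d=np.linalg.inv(K)@[px[0],px[1],1]; d=T[:3,:3]@[d[0],-d[1],-d[2]]; o=T[:3,3]
    return o+d*(z-o[2])/d[2]
def pj(p,K,T):
    c=T[:3,:3].T@(np.asarray(p,float)-T[:3,3]); u=K@[c[0],-c[1],-c[2]]; return u[:2]/u[2]
def wrist(name):
    p=np.array(r.get_tcp_pos()); m=qR(r.get_ee_rot()).as_matrix()
    f=r.grab_frame("wrist"); B=np.eye(4); B[:3,:3]=m; B[:3,3]=p
    T=B@np.array(f["T_tool_cam"]); np.savez(name+".npz",K=f["K"],T=T,img=f["img"])
    cv2.imwrite(f"pics/{name}.png",f["img"][:,:,::-1]); return f,T
E
python3 - <<'E'
from h import *
d=np.load("top.npz"); K,T=d["K"],d["world_from_camera"]
for n,px,z in [("h0",(173,296),60),("h1",(228,291),60),("tip",(328,277),60),("b",(372,192),20),("b",(468,194),20),("b",(469,291),20),("b",(370,288),20),("rest",(240,272),5),("r",(243,303),5),("r",(319,294),5),("r",(316,264),5)]:
    print(n,bp(px,K,T,z).round(1))
a=bp((173,296),K,T,60);b=bp((328,277),K,T,60);print(np.linalg.norm(a-b))
f=r.grab_frame("wrist");print(f["T_tool_cam"],f["K"],f.keys())
img=np.hstack([cv2.resize(d["img"][245:315,165:335],None,fx=4,fy=4,interpolation=2)[:280,:],]);
u=cv2.resize(d["img"][180:300,360:480],None,fx=4,fy=4,interpolation=2)
E
```

```text
h0 [459.6 312.7  60. ]
h1 [467.9 210.4  60. ]
tip [492.1  24.   60. ]
b [657.7 -64.7  20. ]
b [ 652.  -252.3   20. ]
b [ 463.1 -248.5   20. ]
b [470.7 -57.6  20. ]
rest [504.3 195.3   5. ]
r [443.8 189.4   5. ]
r [459.9  40.8   5. ]
r [518.5  46.1   5. ]
290.53172793660156
[[ 4.67932690e-04  9.58019532e-01  2.86702560e-01  7.90545404e+01]
 [ 9.99999670e-01 -6.38636578e-04  5.01892204e-04  1.10037960e+00]
 [ 6.63921276e-04  2.86702231e-01 -9.58019514e-01 -1.66131524e+02]
 [ 0.00000000e+00  0.00000000e+00  0.00000000e+00  1.00000000e+00]] [[376.40180412   0.         318.64949765]
 [  0.         376.40180412 244.07897045]
 [  0.           0.           1.        ]] dict_keys(['img', 'K', 'T_tool_cam'])
```

```bash
python3 - <<'E'
from h import *
d=np.load("top.npz")
u=np.array([-.112,.994,0]);yaw=.112
g=np.array([465.4,261.3,0])
r.movep(list(g+[0,0,190]),Rq(down(yaw))); wrist("w_axle")
e=np.array([563.3,-85.9,110]); yu=-.035
m=down(yu); tilt=R.from_rotvec(R.from_euler('z',yu).apply([1,0,0])*-np.deg2rad(30))
for s in (1,-1):
    mm=R.from_rotvec(tilt.as_rotvec()*s)*m
    if mm.apply([0,0,1])[1]<0: break
f=r.grab_frame("wrist"); C=np.array(f["T_tool_cam"])
look=mm.apply(-C[:3,2]); cam=e+[0,0,10]-330*look
tcp=cam-mm.apply(C[:3,3]); print(tcp)
r.movep(list(tcp),Rq(mm)); wrist("w_unit"); print(r.get_t(),r.get_q())
a=cv2.resize(np.load("w_axle.npz")["img"],(400,300));
E
```

```text
[565.05971661   1.48059033 242.72922344]
2.8417 [-0.64319315  0.59113031  0.54306584  1.634556    0.24514235  1.10587186
 -0.31855375]
```

View pics/w_axle.png

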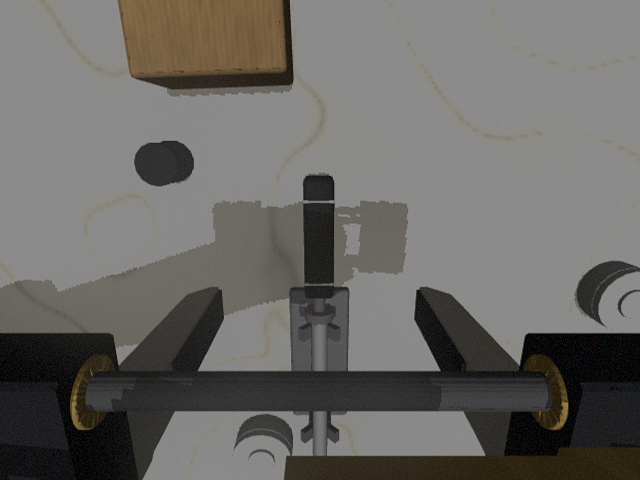

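View pics/w_unit.png

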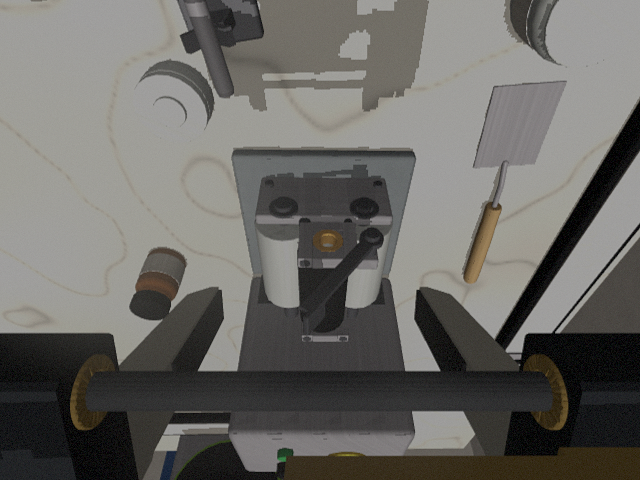

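```bash
python3 - <<'E'
from h import *
d=np.load("w_unit.npz"); im=d["img"][170:320,225:425,::-1]
im=cv2.convertScaleAbs(cv2.resize(im,None,fx=4,fy=4,interpolation=cv2.INTER_CUBIC),alpha=1.7)
for k in range(0,200,20): cv2.putText(im,str(225+k),(4*k,10),0,.35,(0,255,255)); cv2.line(im,(4*k,12),(4*k,18),(0,255,255))
for k in range(0,150,10): cv2.putText(im,str(170+k),(0,4*k+4),0,.35,(0,255,255))
cv2.imwrite("pics/c1.png",im)
d=np.load("w_axle.npz");K,T=d["K"],d["T"]
for px,z in [((318.5,176),60),((318.5,297),60),((320,450),60),((303,240),66),((334,240),66)]: print(bp(px,K,T,z))
E
```

```text
[460.44130601 310.58231156  60.        ]
[472.3413176  208.58739036  60.        ]
[492.75208919  46.34765805  60.        ]
[453.90921043 259.32677366  66.        ]
[478.60274385 262.21136491  66.        ]
```

View pics/c1.png

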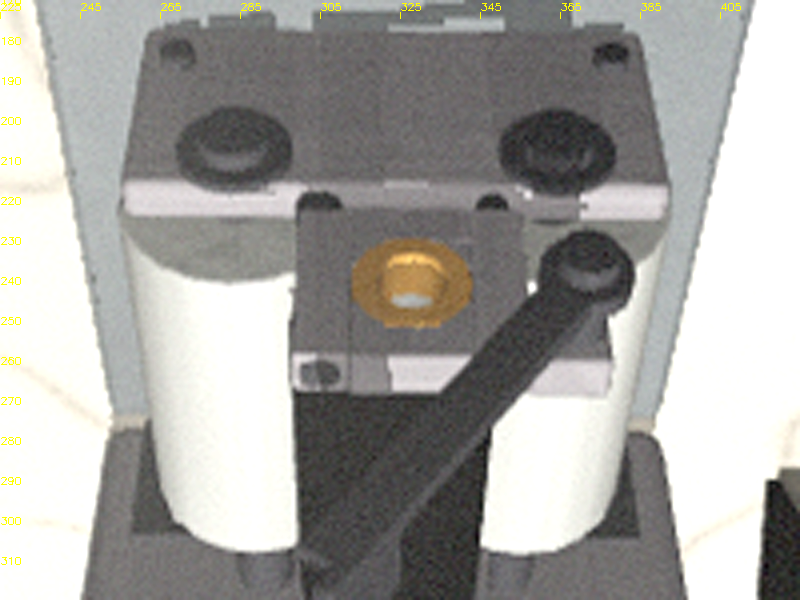

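```bash
python3 - <<'E'
from h import *
d=np.load("w_unit.npz");K,T=d["K"],d["T"]
im=cv2.cvtColor(d["img"],cv2.COLOR_RGB2GRAY)
print(im[140:170,250],im[140:170,400]);print(im[200,230:265],im[200,385:425])
a=bp((234.5,156.5),K,T,20);b=bp((413.5,156.5),K,T,20);print(a,b,np.linalg.norm(a-b),(a+b)/2)
# axis
t=np.load("top.npz");Kt,Tt=t["K"],t["world_from_camera"]
C=np.array([560.9,-155.8,0]);yu=-.035
Ru=R.from_euler('z',yu)
dirr=lambda px:T[:3,:3]@(np.linalg.inv(K)@[px[0],px[1],1]*[1,-1,-1])
for src,yf in (("top",None),("wrist",None)):
    if src=="wrist":
        v=(b-a)/np.linalg.norm(b-a); yu=np.arctan2(v[1],v[0]); Ru=R.from_euler('z',yu); C=(a+b)/2-Ru.apply([0,95,0]); C[2]=0
    n=Ru.apply([0,1,0]); e=C+Ru.apply([0,70,110])
    D=dirr((327.9,240.3)); p=T[:3,3]+D*((e-T[:3,3])@n)/(D@n)
    print(src,yu,"C",C,"entry",e,"bore",p,"offset",Ru.inv().apply(p-e))
    # predicted projection check in both
    for q in [(-95,95,20),(95,95,20),(95,-95,20),(-95,-95,20)]: print(pj(C+Ru.apply(q),K,T).round(1),pj(C+Ru.apply(q),Kt,Tt).round(1))
E
```

```text
[155 156 156 158 154 159 141 112 103  79  59  62  66  68  73  84  98 104
 109 109 109 109 107 114 112 109 109 110 109 109] [158 157 159 158 160 160 160 143 108 113  95  49  47  50  56  66  74  93
  98  98 106 107 106 104 106 106 107 104 102 105]
[156 157 154 156 155 155 156 155 157 122  98 108 110 109 111 108 109 106
 108 111 107 109 106 108 107 107 111  99  70  69  74  76  74  71  74] [ 62  57  62  54  77 108 105 107 108 105 106 106 110 110 105 106 105 105
 106 102  92  98 155 161 157 158 157 156 156 158 157 158 159 160 157 157
 155 158 157 157]
[478.6276932  -57.29776738  20.        ] [659.75284953 -63.07351326  20.        ] 181.21722184829787 [569.19027137 -60.18564032  20.        ]
top -0.035 C [ 560.9 -155.8    0. ] entry [563.34949982 -85.84287062 110.        ] bore [571.29325008 -86.12101547 112.95589215] offset [ 7.94861829e+00 -3.69412394e-14  2.95589215e+00]
[225.4 157. ] [370.  288.7]
[412.8 157.5] [371.7 191.3]
[387.4 275. ] [468.9 193.7]
[249.8 274.7] [468.5 291.3]
wrist -0.031877346541046604 C [ 566.1624363  -155.13737655    0.        ] entry [568.39347266 -85.17293933 110.        ] bore [571.2925327  -85.26538498 113.78148498] offset [2.90053362e+00 8.05312166e-15 3.78148498e+00]
[230.2 156.5] [369.7 286.2]
[417.8 156.5] [371.2 188.8]
[391.5 274.5] [468.3 190.9]
[253.8 274.5] [468.2 288.4]
```

```bash
python3 - <<'E'
from h import *
from scipy.ndimage import gaussian_filter as G
def edge(im,rng,c,w,vert): # vert: edge near-vertical -> along rows
    pts=[]
    for k in rng:
        l=(im[k,c-w:c+w+1] if vert else im[c-w:c+w+1,k]); g=np.abs(np.gradient(l)); i=np.argmax(g[1:-1])+1
        y0,y1,y2=g[i-1:i+2]; s=c-w+i+.5*(y0-y2)/(y0-2*y1+y2)
        pts.append((s,k) if vert else (k,s))
    return np.array(pts)
def run(n,K,T,im,rng,c,w,vert,z):
    p=edge(G(im.astype(float),1),rng,c,w,vert); P=np.array([bp(q,K,T,z) for q in p])[:,:2]
    for _ in range(4):
        m=P.mean(0); d=np.linalg.svd(P-m)[2][0]; e=(P-m)@[-d[1],d[0]]; k=abs(e)<=2*e.std()+1e-6; P=P[k]
    if abs(d[0])>abs(d[1]): d*=np.sign(d[0]); yaw=np.arctan2(d[1],d[0])
    else: d*=np.sign(d[1]); yaw=np.arctan2(-d[0],d[1])
    print(n,m.round(1),"yaw",round(yaw,4),"rms",e.std().round(2),len(P))
t=np.load("top.npz");Kt,Tt=t["K"],t["world_from_camera"];it=cv2.cvtColor(t["img"],cv2.COLOR_RGB2GRAY)
run("top far",Kt,Tt,it,range(378,464),193,4,False,20)
run("top near",Kt,Tt,it,range(376,464),289,4,False,20)
run("top left",Kt,Tt,it,range(197,284),371,4,True,20)
run("house far",Kt,Tt,it,range(518,598),173,4,False,223)
run("house near",Kt,Tt,it,range(518,598),296,4,False,223)
run("house right",Kt,Tt,it,range(180,290),603,4,True,223)
w=np.load("w_unit.npz");K,T=w["K"],w["T"];iw=cv2.cvtColor(w["img"],cv2.COLOR_RGB2GRAY)
run("w face bottom",K,T,iw,range(245,405),148,5,False,0)
run("block/plate",K,T,iw,range(262,380),217,0+3,False,88)
E
```

```text
top far [ 658.  -161.9] yaw -0.0443 rms 0.21 73
top near [ 466.5 -158.6] yaw -0.0386 rms 0.23 69
top left [566.7 -58.3] yaw -0.0428 rms 0.16 76
house far [ 654.  -342.9] yaw -0.0419 rms 0.23 80
house near [ 453.6 -334.3] yaw -0.0335 rms 0.37 80
house right [ 549.3 -411.8] yaw -0.0437 rms 0.07 91
w face bottom [574.5 -64.6] yaw -0.0437 rms 0.38 138
block/plate [564.7 -79.4] yaw -0.0458 rms 1.98 114
```

```bash
cat >> h.py <<'E'
YU=-.042; U=np.array([-np.sin(YU),np.cos(YU),0]); XU=np.array([np.cos(YU),np.sin(YU),0])
BORE=np.array([571.3,-85.2,113.3])
def tcp_for(dx,y,dz): # TCP for axle origin at entry-frame (dx,y,dz) relative to estimated bore
    return list(BORE+XU*dx+U*(y+72)+np.array([0,0,dz-19]))
E
python3 - <<'E'
from h import *
g=np.array([466.4,259.8,0]); q=Rq(down(.118))
r.grip(0.6,60)
r.movep(list(g+[0,0,120]),q); r.move_straight(list(g+[0,0,41]),120)
print("t",r.get_t(),r.get_force()); r.grip(0.0,60); print(r.get_finger_gap(),r.get_finger_force(),r.get_force())
r.move_straight(list(g+[0,0,60]),60); r.move_straight(list(g+[0,0,150]),150)
p=tcp_for(0,195,0); r.move_straight([p[0],p[1],150],200,rot=Rq(down(YU))); r.move_straight(p,120)
r.sleep(.3); print(r.get_tcp_pos(),p,r.get_force(),r.get_ft_torque(),r.get_t())
f=[r.grab_frame(n) for n in("scene","top")]
np.savez("pre.npz",s=f[0]["img"],t=f[1]["img"])
s=cv2.resize(f[0]["img"][170:320,190:390],None,fx=3,fy=3,interpolation=2); t=cv2.resize(f[1]["img"][180:300,130:480],(800,274),interpolation=2)
im=np.zeros((600,800,3),np.uint8); im[:274]=t; im[274:,:600]=cv2.resize(f[0]["img"][160:323,200:400],(600,489),interpolation=2)[100:426]
cv2.imwrite("pics/pre.png",cv2.convertScaleAbs(im[:,:,::-1],alpha=1.5))
E
```

```text
t 5.5583 [-0.10615398 -0.03403812 -0.08547423]
0.2533285449192854 60.000221729278564 [-1.2901556   0.73624938  1.02763845]
[582.92605372 181.66122142  95.03386378] [np.float64(582.5107033747757), np.float64(181.5645406155826), np.float64(94.3)] [ 0.07073463  0.38771162 -2.39217773] [ 0.06863487  0.06633058 -0.03044605] 9.1583
```

View pics/pre.png

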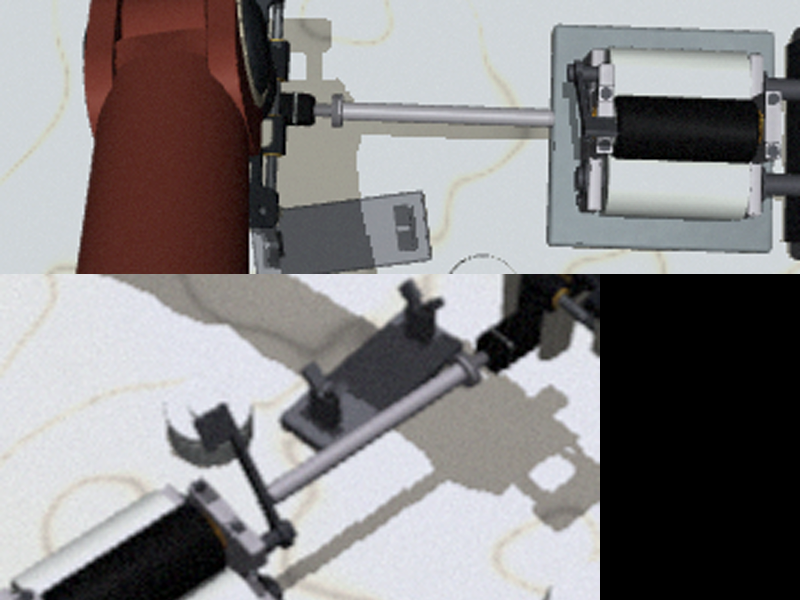

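```bash
python3 - <<'E'
from h import *
from scipy.ndimage import map_coordinates, gaussian_filter as G
d=np.load("pre.npz"); p=np.array(r.get_tcp_pos()); m=qR(r.get_ee_rot()); print(m.as_matrix().round(4).tolist())
u=m.apply([1,0,0]); g=p+m.apply([0,0,-19]); o=g-72*u; print("u",u,"origin",o)
for n,k in(("scene","s"),("top","t")):
    c=np.load(n+".npz");K,T=c["K"],c["world_from_camera"]; im=G(cv2.cvtColor(d[k],cv2.COLOR_RGB2GRAY).astype(float),.7)
    out=[]
    for s in np.arange(-155,-10,5.):
        q=pj(o+s*u,K,T); t=pj(o+(s+1)*u,K,T)-q; t/=np.linalg.norm(t); nn=np.array([-t[1],t[0]])
        if nn[1]>0: nn=-nn  # image-up
        w=np.arange(-10,10.1,.25); l=map_coordinates(im,[q[1]+w*nn[1],q[0]+w*nn[0]],order=1)
        gr=np.gradient(l); best=None
        wid=14/np.linalg.norm(T[:3,3]-o)*K[0,0]/.25  # expected width in samples
        W=int(round(wid)); sc=[abs(gr[i])+abs(gr[i+W]) for i in range(len(gr)-W)]; i=int(np.argmax(sc)); out.append((s,w[i]+wid*.125,wid*.25))
    out=np.array(out); f=np.polyfit(out[:,0],out[:,1],1); e=out[:,1]-np.polyval(f,out[:,0]); k2=abs(e)<1.5*e.std()+.1; f=np.polyfit(out[k2,0],out[k2,1],1)
    print(n,"off px",out[:,1].round(1).tolist(),"fit slope px/100mm",f[0]*100,"at0",f[1],"px/14mm",out[0,2])
E
```

```text
[[0.042, 0.9991, 0.0007], [0.9991, -0.042, 0.0002], [0.0003, 0.0007, -1.0]]
u [4.19685865e-02 9.99118899e-01 2.51276129e-04] origin [579.68036343 109.66221516 113.70122007]
scene off px [0.4, 0.9, 0.6, 0.4, 0.9, 0.6, 0.4, 0.1, 0.4, 0.4, 0.4, 0.4, 0.4, 0.4, 0.6, 0.4, 0.6, 0.6, 0.1, 0.6, 0.4, 0.4, 0.1, 0.4, 0.4, 0.4, 0.1, 0.4, 0.4] fit slope px/100mm -0.20904382973348504 at0 0.2858792215123795 px/14mm 6.796906857828346
top off px [-6.1, -6.1, -6.1, -6.1, -6.1, -6.1, -0.3, -0.3, -0.6, -0.6, 0.7, -0.8, 0.7, 0.4, 0.4, -0.1, -0.3, -0.3, -0.3, -0.6, -0.6, -0.6, 0.7, 0.7, -6.1, -0.1, -0.1, -0.3, -0.3] fit slope px/100mm 4.173896922506488 at0 2.216920086233746 px/14mm 7.832004799831228
```

```bash
cat >> h.py <<'E'
def F(): # force in unit frame (x, y, z), averaged
    f=np.mean([r.get_force() for _ in range(3)],0); return np.array([f@XU,f@U,f[2]])
def go(dx,y,dz,v=60): r.move_straight(tcp_for(dx,y,dz),v)
def creep(dx,y0,y1,dz,step,lim,F0,v=30):
    y=y0
    while y>y1:
        y=max(y-step,y1); go(dx,y,dz,v); f=F()-F0
        if f[1]>lim or np.hypot(f[0],f[2])>4*lim: return y,f,True
    return y,f,False
E
python3 - <<'E'
from h import *
t0=r.get_t(); go(0,174,0,100); r.sleep(.2); F0=F(); print("F0",F0)
face=None
import itertools
for dx,dz in [(0,0),(1.5,0),(0.7,-1.5)]:
    go(dx,174 if face is None else face+2.5,dz,30); r.sleep(.1)
    y,f,hit=creep(dx,174 if face is None else face+2.5,158 if face is None else face-5,dz,1.,2.,F0)
    print(dx,dz,"y",y,"f",f.round(2),hit,r.get_tcp_pos().round(2),"t",r.get_t())
    if not hit: break
    if face is None: face=y
    go(dx,y+2.5,dz,30)
E
```

```text
F0 [-0.26573751  0.21392129 -1.18983237]
0 0 y 158.0 f [ 0.17 -0.14 -0.7 ] False [580.78 144.1   94.25] t 14.1667
```

```bash
python3 - <<'E'
from h import *
F0=np.array([-.2,.15,-1.5]); y=158
while y>118:
    y-=2; go(0,y,0,40); f=F()-F0
    if y%6==0: print(y,f.round(2))
    if f[1]>2.5 or abs(f[0])>6 or abs(f[2])>6: print("stop",y,f.round(2)); break
r.sleep(.2);print(F().round(2),r.get_ft_torque(),r.get_tcp_pos(),tcp_for(0,y,0),r.get_t())
t=r.grab_frame("top")["img"]; s=r.grab_frame("scene")["img"]
im=np.zeros((600,800,3),np.uint8); im[:274]=cv2.resize(t[180:300,130:480],(800,274),interpolation=2); im[274:,:600]=cv2.resize(s[190:300,200:400],(600,326),interpolation=2)
cv2.imwrite("pics/in.png",cv2.convertScaleAbs(im[:,:,::-1],alpha=1.5))
E
```

```text
156 [ 0.05 -1.06 -0.41]
150 [-0.54 -0.32 -0.39]
144 [-0.09 -0.13 -0.54]
138 [-0.92 -0.1  -1.04]
132 [-1.19 -0.48 -1.08]
126 [-0.65 -0.36 -0.79]
120 [-1.91 -0.25 -1.34]
[-1.25  0.52 -2.37] [ 0.26039243  0.24340473 -0.22067928] [579.25695447 104.33671052  94.28233347] [np.float64(579.277654086919), np.float64(104.63244463281156), np.float64(94.3)] 19.3667
```

View pics/in.png

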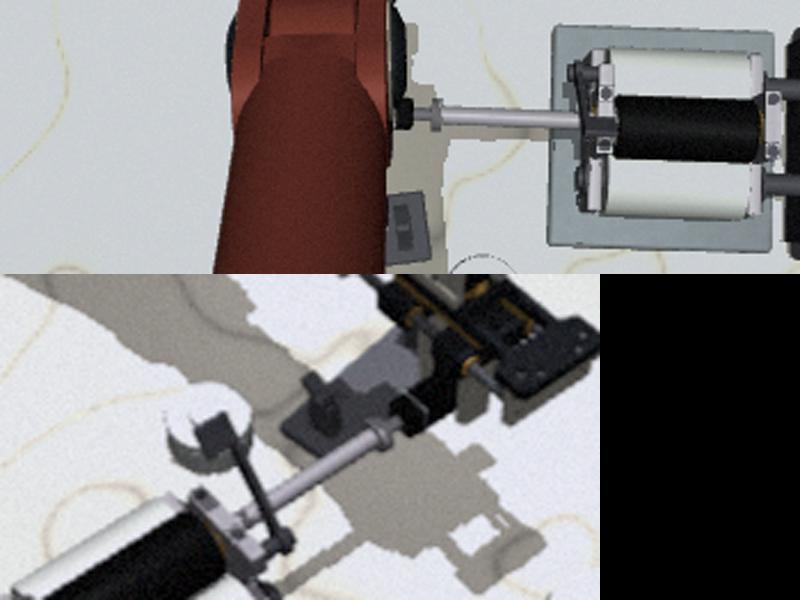

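```bash
cat >> h.py <<'E'
def insert(dx,y,dz,y1,F0,step=2.,lim=2.5,g=.08,v=45):
    while y>y1:
        y=max(y-step,y1); go(dx,y,dz,v); f=F()-F0
        if int(round(y))%6==0: print(round(y,1),f.round(2),"d",round(dx,2),round(dz,2))
        if f[1]>lim or abs(f[0])>8 or abs(f[2])>8: print("stop",round(y,1),f.round(2),np.round(r.get_ft_torque(),2)); break
        dx+=g*np.clip(f[0],-4,4) if abs(f[0])>.8 else 0; dz+=g*np.clip(f[2],-4,4) if abs(f[2])>1.2 else 0
    print("end",dx,y,dz,r.get_tcp_pos().round(2),"t",r.get_t()); return dx,y,dz
E
python3 - <<'E'
from h import *
insert(-.1,118,0,30,np.array([-.2,.15,-1.7]),step=2.5)
E
```

```text
108.0 [ 0.01  0.19 -1.6 ] d -0.19 0
95.5 [-1.14 -0.44 -0.78] d -0.57 -0.41
90.5 [0.24 0.   0.  ] d -0.66 -0.52
78.0 [-0.45 -0.05 -0.14] d -0.84 -0.52
65.5 [-0.51 -0.75  0.84] d -0.84 -0.63
60.5 [-0.62  0.03  0.14] d -0.76 -0.63
48.0 [0.34 0.41 0.6 ] d -0.87 -0.63
35.5 [-0.12 -0.14  0.11] d -1.0 -0.63
30.5 [-0.36 -0.34  0.78] d -1.0 -0.63
30 [-0.06  0.49  0.57] d -1.0 -0.63
end -0.996427243103145 30 -0.6333275803037018 [574.57  16.69  93.66] t 28.4667
```

```bash
python3 - <<'E'
from h import *
F0=np.array([-.2,.15,-1.7])
dx,y,dz=insert(-1.,30,-.63,6,F0,step=2.5)
if y<=6: insert(dx,y,dz,-6,F0,step=.7,lim=3.5,v=25)
r.sleep(.2); print(F(),r.get_ft_torque())
E
```

```text
17.5 [ 0.7  -0.66  0.13] d -1.17 -0.63
12.5 [-0.89  0.71 -0.13] d -1.17 -0.63
6 [-0.11 -0.62 -0.11] d -1.24 -0.63
end -1.236215197290398 6 -0.63 [573.33  -7.44  93.66] t 30.9667
0.4 [-0.1   0.75 -0.25] d -1.3 -0.63
-0.3 [-1.11  1.36  0.32] d -1.3 -0.63
stop -3.1 [-1.04  5.55  0.83] [ 1.09  0.15 -0.12]
end -1.3905091694401879 -3.1000000000000005 -0.63 [572.89 -14.67  93.68] t 34.2167
[-0.27870418  4.40650471 -1.04406941] [ 1.10265696  0.17337285 -0.0473243 ]
```

```bash
python3 - <<'E'
from h import *
t=r.grab_frame("top")["img"]; s=r.grab_frame("scene")["img"]
im=np.zeros((600,800,3),np.uint8); im[:,:400]=cv2.resize(t[200:290,360:420],(400,600),interpolation=2); im[:,400:]=cv2.resize(s[220:325,240:310],(400,600),interpolation=2)
cv2.imwrite("pics/home.png",cv2.convertScaleAbs(im[:,:,::-1],alpha=1.7))
E
```

```text
(no output)
```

View pics/home.png

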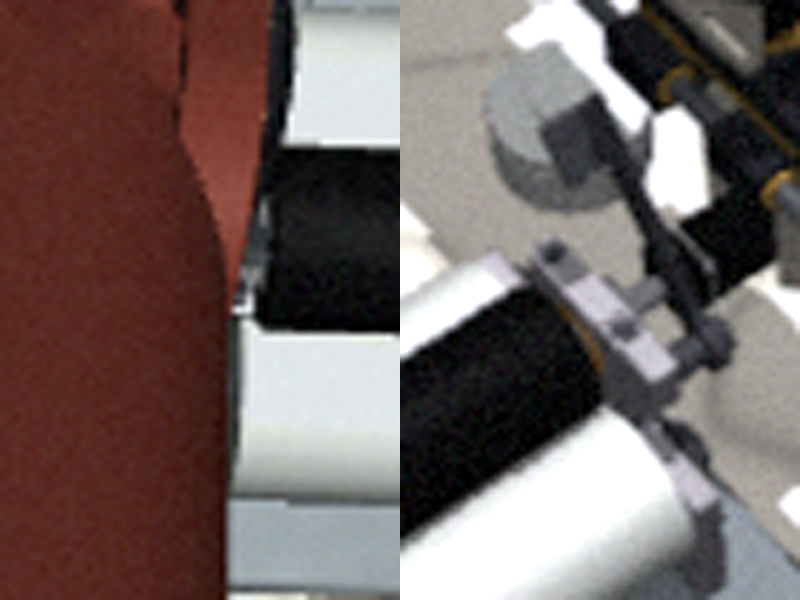

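```bash
python3 - <<'E'
from h import *
c=np.load("scene.npz");K,T=c["K"],c["world_from_camera"]
p=np.array(r.get_tcp_pos()); o=p+[0,0,19]-72*U; print("origin",o)
cr=lambda q:(((pj(q,K,T)-[240,220])*400/70)+[400,0]).round()
for n,s in [("collar face",0),("collar back",8),("handle start",22),("h+5",27)]: print(n,cr(o+s*U),"top",cr(o+s*U+[0,0,13]),"+x",cr(o+s*U+XU*13),"-x",cr(o+s*U-XU*13))
b=o.copy(); e=np.array([b[0],-86,b[2]])
print("block top corners if face at origin",cr(o+XU*26+[0,0,22]),cr(o-XU*26+[0,0,22]), "pin",cr(o+XU*36+U*15+[0,0,13]))
E
```

```text
origin [569.82555848 -86.60018733 112.6689444 ]
collar face [603. 324.] top [600. 302.] +x [626. 349.] -x [580. 299.]
collar back [622. 311.] top [620. 289.] +x [645. 336.] -x [599. 287.]
handle start [655. 290.] top [653. 267.] +x [679. 314.] -x [632. 265.]
h+5 [667. 282.] top [665. 260.] +x [691. 306.] -x [644. 258.]
block top corners if face at origin [646. 337.] [552. 237.] pin [703. 348.]
```

```bash
python3 - <<'E'
from h import *
dx,dz=-1.35,-.63
go(dx,-4.6,dz,20); r.sleep(.3); print("push",F().round(2),r.get_tcp_pos().round(2))
go(dx,-2.2,dz,30); r.sleep(.2); print("relax",F().round(2),r.get_tcp_pos().round(2))
r.grip(.5); r.sleep(.1)
p=np.array(r.get_tcp_pos()); print(p.round(2),r.get_t())
r.move_straight([p[0],p[1],270],180); r.grip(0,20); F1=F()
o=np.array([569.8,-86.4,112.7]); 
pos=lambda th,up=0:list(o+XU*(36-88*np.cos(th))+U*5.5+np.array([0,0,13+95*np.sin(th)+6*np.cos(th)+up]))
r.move_straight(pos(1.1,30),200); s=r.grab_frame("scene")["img"]; np.save("k.npy",s); print("F1",F1.round(2))
for th in list(np.arange(1.1,.05,-.07))+[.04,0,-.02]:
    r.move_straight(pos(th),60); f=F()-F1
    print(round(th,2),f.round(1),end=" | ")
    if f[2]>12 or np.hypot(f[0],f[1])>10: print("STOP"); break
print(r.get_tcp_pos().round(1),pos(th),r.get_t())
E
```

```text
push [-0.51  7.16 -0.19] [572.86 -14.67  93.72]
relax [-0.99  5.64 -1.46] [572.86 -14.65  93.68]
[572.9  -15.5   93.68] 36.225
F1 [ 0.65  0.39 -0.38]
1.1 [-0.3 -1.1  0.2] | 1.03 [-1.3 -0.6 -0.2] | 0.96 [-1.6 -0.5  0.7] | 0.89 [-0.4 -0.6  0.8] | 0.82 [-1.4 -0.   0. ] | 0.75 [-0.4  0.3  1.3] | 0.68 [-0.6 -0.2  0.3] | 0.61 [-0.9 -0.9  0.7] | 0.54 [-0.8 -0.1  0.4] | 0.47 [-0.5 -0.7 -0.1] | 0.4 [-0.2 -0.6  1. ] | 0.33 [-1.1 -1.1 -0.1] | 0.26 [-0.9 -0.9 -0.1] | 0.19 [ 0.4 -0.6 -0.2] | 0.12 [-1.3 -0.1  0.1] | 0.04 [-0.  -0.7  0.1] | 0 [-1.2  0.2  4.2] | -0.02 [-3.4 -0.7 14.5] | STOP
[518.7 -78.8 131.8] [np.float64(518.0943732433184), np.float64(-78.72223128437639), np.float64(129.79892670413284)] 43.775
```

```bash
python3 - <<'E'
from h import *
p=np.array(r.get_tcp_pos()); r.move_straight([p[0],p[1],250],120); r.move_straight([430,250,260],250)
r.sleep(.2); t=r.grab_frame("top")["img"]; s=r.grab_frame("scene")["img"]
im=np.zeros((600,800,3),np.uint8); im[:,:400]=cv2.resize(t[190:295,345:415],(400,600),interpolation=2); im[:,400:]=cv2.resize(s[220:325,240:310],(400,600),interpolation=2)
cv2.imwrite("pics/fin.png",cv2.convertScaleAbs(im[:,:,::-1],alpha=1.7)); print(F(),r.get_t())
E
```

```text
[-0.16626889 -0.25405053 -0.7898318 ] 46.7417
```

View pics/fin.png

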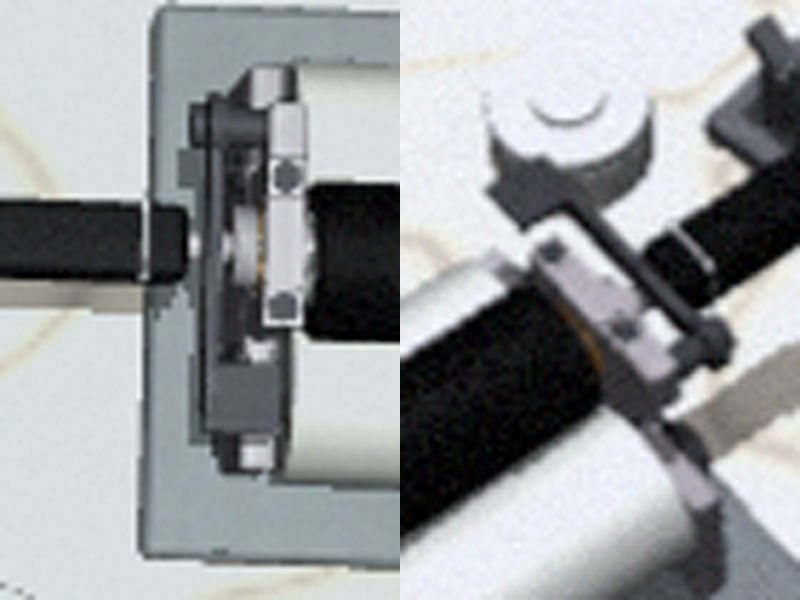

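```bash
python3 -c "
from bench import r
print(r.sign_off(),r.get_t())"
```

```text
the job is handed in; nothing more can be done
the job is handed in; nothing more can be done
```

The job is handed in at about 47 s of robot time, and no verdict came back. The axle went through to a hard stop with its collar at the near bearing, the keeper was pressed down on its stop, and the arm is clear of everything. The highest force I read while inserting was about 7 N.

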